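# Lock a blood tube rack onto the rocking mixer

### The arm

A 6-joint arm with a two-finger parallel gripper is mounted at the origin on the work surface. World frame = base frame: x ahead of the robot, y to its left, z up, the work surface at z = 0. Lengths are in m, angles in degrees, forces in N, time in s.
With the tool pointing down it reaches from about 0.375 to 0.9 m from the base axis. Payload 3.1 kg.
Tool frame: the origin (TCP) lies at the very end of the fingers, on their centre line; the grasp point (between the pads) lies 19 mm behind it; z points along the fingers, y is the line along which they close (so a half turn about z gives the same grasp; the last joint's range is limited). The gripper opens to 87 mm and grips with 3 to 60 N. Pads are 19 mm wide; open, the fingers measure 117 mm over their backs; the gripper's body (75 mm by 190 mm) begins 51 mm behind the grasp point.
Start: joints at [-85.457, 30.224, 82.088, -0, 67.689, -10.227], TCP at [0.159, -0.604, 0.192] pointing down, gripper open.
Joint ranges: [-176.69, 176.69], [-43.24, 126.21], [12.49, 139.97], [-82, 262], [0, 151.66], [-163.58, 163.58]. Speed limits (degrees/s): [159.86, 159.86, 180, 180, 180, 180].

### API

Orientations are given as a 3x3 rotation matrix whose columns are the frame's x, y, z axes.
In Python, from rig import bot gives the robot as it stands.
- The arm moves only by the tool move_arm, never from a script. Its argument "increments" is a list of rows, each an object with "xyz": the shift along the tool's x, y, z in mm, a list of three; "roll": the turn about the tool's z in rad; "grip": the opening in per cent of the stroke, from 0 (shut) to 100 (fully open). A call has 1 to 5 rows; each row shifts and turns the commanded pose from where the row before left it, along the tool's axes as they then stand; what a row does not reach is not made up. A row lasts 1/12 s, in which the tool goes at most 41.7 mm and 7.16 degrees, less where a joint would pass 70% of its speed; a pose out of reach is approached as far as the arm can. A call is refused whole if a number of a shift passes 41.7 or a number of a turn 0.125, either way. A call with a gripper value outside its range is refused whole. The fingers move at their own pace and stop on an object; the grip force is fixed at half the most. Time passes only in rows, so rows that do not move let the fingers close. It gives the time, the measured TCP pose, the force, the opening and the grip force at its end, in the units of the state.
- bot.read_state(): the state, without advancing time (a new reading comes with each control period).
- bot.capture(name): name is "scene" or "top" or "wrist"; returns (picture, depth): 384x512x3 uint8, red, green, blue; 384x512 float32, m along the optical axis (not along the pixel's ray), 0 where there is no reading.
- bot.camera_model(name): a dict with "intrinsics" (3x3 intrinsics, pixels), "rvec" (rotation vector, rad) and "tvec" (3), from world to camera coordinates, as OpenCV has them; the wrist camera has in their place "tool_from_camera" (4x4, takes a point from camera to tool coordinates, whose origin is the TCP and whose axes are the flange's). Camera axes: x right, y down, z forward; pixel columns grow to the right and rows downward; lengths in m; the calibration is good to about 2 mm. A picture is of the moment at which its call begins: read the wrist's pose just before it. camera_model takes no time and is no camera call.
- bot.hand_in(): hands the job in; it is judged then, once.
Trained networks look in the newest picture that a camera, given by its name, has taken for a name from the list of things; names that differ only in an ending like _2 or _b are one class to them, and where a whole thing is asked for, a point or a joint stands for the part that bears it (a point fixed in the world has none). Each returns a list of dicts, best first, with "conf" (0 to 1); they miss things now and then, are a little off and sometimes report something else, mostly with a low value. They report only what shows in the picture. A call takes as long as a camera call. They do not tell look-alikes from the thing itself.
- bot.spot_in(label, camera): "at" ([x, y, z] in m, in the coordinates of the camera as it stood for that picture, good to about 4 mm: the middle of the surface that is visible of it).
- bot.trace(label, camera): "mask" (384x512 bool, what is visible of it).
The state is a dict: "time_s": time; "joint_positions": joint angles; "qvel": joint speeds; "tau": joint torques, N m; "position": TCP position; "tcp_rot": TCP orientation; "force": force on the tool from outside, world axes, zero at the start; "moment": the same for the moment, N m; "opening": opening from 0.0 (shut) to 1.0 (fully open); "grasp_force": force on a finger pad.
Only numpy, scipy, OpenCV 4.12 (cv2) and the standard library are available. Lean on these libraries where they do the work, as an engineer would, in place of code of your own. Each camera call takes 0.05 s, during which the arm holds its last target. There are 200 camera calls.

### The job

Slide the tube rack along its channel on the rocking mixer until it is fully home against its buffers, then lock it there: press the red plunger down into the rack until it bottoms and, while it is held down, slide the blue keeper fully across so that the plunger stays trapped when you let go. Work gently, by feel, forcing neither the rack, the plunger nor the keeper, and leave the other things on the bench where they are.

Things in the scene. Friction and masses are not known exactly. Their poses are not given: they have to be found in the camera images.
- rocker: Rocking mixer, fixed, level: grey base, white platform 200 x 340 mm (x, y), top 75 mm above the bench. Origin: centre of its underside; y runs along the rack channel (62 mm wide, lipped: the rack can only slide along y) towards the lock, z up. Lock: aluminium bridge 100 x 50 mm over the channel, centred at y = +100 mm, top 119 mm above the bench; on it the blue keeper, above that the red pad.
- lock_bore (a point): Point on the plunger's vertical axis (rocker x = 0, y = +100 mm), 91 mm above the bench, level with the top of the rack's lug; axes as the rocker's.
- rack: White rack of capped tubes, 0.5 kg. Origin: underside, middle; axes as the rocker's. Foot 60 mm wide, 16 thick, y -75 to +118 mm; the last 50 mm (lug) go under the bridge. Tubes stand at y -41 to +55 mm, 91 mm high. Home, the lug meets two stiff rubber buffers (3.5 N/mm) and the origin is within 2 mm of the rocker's (y = 0); it starts 25 to 70 mm short. Slides with 2 to 6 N; over 30 N harms it.
- rack_tail (a point): Centre of the outer face of the rack's tail plate, 107 mm above the bench; axes as the rack's. Push here along the rocker's +y. The plate is 50 mm wide, 8 mm thick and reaches from 91 to 131 mm above the bench; its face is at rack y = -75 mm.
- rack_hole (a point): Centre of the 16 mm hole in the rack's lug, at the lug's top face, rack y = +100 mm; under lock_bore when the rack is home. The plunger's tapered 12 mm nose goes in here; if the rack is short of home the plunger stops on the lug after about 3 mm.
- lock_plunger: The spring plunger: steel stem, brass collar and, on top, the red plastic pad, 44 x 36 x 10 mm (x, y, z). Origin: on its axis, 66 mm below the pad's top (119 mm above the bench with the plunger up); axes as the rocker's. Pressed straight down on the pad's flat top; a finger may slide along the pad while pressing.
- pad_top (a point): Centre of the red pad's top face, 185 mm above the bench with the plunger up.
- plunger (a joint): Plunger depth (m), 0 up. Spring: 5 N at the top, 9 N at 24 mm. It bottoms where the brass collar on its stem meets the bridge: at 8 to 24 mm, set differently on each machine; not measured: feel for it at 8 mm/s or slower. 14 N shows it has bottomed; over 25 N harms it. The keeper passes only within 1.8 mm of bottom. Let go untrapped it springs up; trapped it rises 1.8 mm onto the keeper.
- keeper_plate: Blue keeper plate, 72 x 44 x 4 mm (x, y, z), with an upright thumb tab 5 x 40 mm (x, y) at its +x end, tab top 185 mm above the bench. Origin: underside of the plate, on the plunger's axis while open, 146 mm above the bench; axes as the rocker's. The tab's inner face looks to -x and stands at x = +24 mm, 2 mm beyond the pad's edge while open.
- tab_face (a point): Point on the upper part of the tab's inner face, 180 mm above the bench: 3 to 19 mm above the pad's top when the pad is pressed to the bottom. Closed fingers pressing on the pad and moved along the rocker's +x meet the tab and slide the keeper across.
- keeper (a joint): How far the keeper plate has been slid along the rocker's +x (m): 0 open, 0.012 fully across, at a hard end stop. It slides with about 2 N, stays where it is left, and is blocked by the collar after about 2 mm unless the plunger is bottomed. More than 25 N on its tab bends it.
- specimen_pot: Bystander: specimen jar 54 mm wide, 62 mm tall, orange lid, on the bench. Origin: centre of its underside.
- tube_stand: Bystander: light blue block 50 x 70 x 45 mm with three capped tubes up to 95 mm, on the bench. Origin: centre of its underside.
- marker: Bystander: marker pen 130 mm long and 15 mm thick, lying on the bench. Origin: its middle, underside.
Things that resemble listed ones, but are neither listed nor needed, are in the scene too. Of the things that look like the rack, the larger one is meant.

How it is judged (in metres and radians):
On the way, in this order (a step that is already met when the one before it is completed fails the run):
1. the rack is pushed home, its hole under the plunger (horizontal distance between rack_hole and lock_bore below 0.005 m), for 0.1 s.
2. the plunger is pressed down into the rack (value of joint plunger above 0.006 m), for 0.1 s.
At the end, for the whole second after the job is handed in: The rack is home (its hole within 3.5 mm of the plunger's axis) and at rest, the keeper is across by more than 9.5 mm of its 12 mm, and the plunger, let go, stays trapped down, deeper than 4.5 mm (horizontal distance between rack_hole and lock_bore below 0.0035 m and value of joint plunger above 0.0045 m and value of joint keeper above 0.0095 m and linear speed of rack below 0.01 m/s and velocity of joint plunger below 0.005 m/s); the robot touches nothing.
It fails at once if the plunger is forced: more than 25 N on it (contact force between the fingers and lock_plunger above 25 N).
It fails at once if the keeper is forced: more than 25 N on its tab (contact force between the fingers and keeper_plate above 25 N).
It fails at once if the rack is forced: more than 30 N on it (contact force between the fingers and rack above 30 N).
It fails at once if a bystander is moved by more than 20 mm (distance of any of specimen_pot, tube_stand, marker from where it was at the start of the episode above 0.02 m).
It also fails if it takes over 67 s, if anything falls off the work surface, if the arm or the gripper's body presses on something with over 40 N, if the wrist force passes 120 N, or if a joint passes its speed limit or range.

## Working session

There is one attempt and no reset: what is moved stays moved. The work goes in short steps, Python scripts to look and compute and a tool call to move; the robot and the scene stay as the last step left them, time stands still between calls to the robot, and variables do not carry over. Pictures are saved under pics/ and viewed, at most 10 in all, crops included, and the job is handed in when it is done.

Besides the shell and the picture viewer there is one more tool, called after "Request:" as a command line: name --argument value ..., lists and objects as JSON in quotes. move_arm: Moves the arm, as the interface text tells. Its arguments: {"type":"object","properties":{"increments":{"type":"array"}},"required":["increments"]}

```bash
mkdir -p pics; ls; cat > h.py <<'E'
from rig import bot
import numpy as np, cv2
def cap(n,f):
    p,d=bot.capture(n); cv2.imwrite('pics/'+f,p[:,:,::-1]); return p,d
def w2c(n):
    m=bot.camera_model(n); R=cv2.Rodrigues(np.array(m['rvec'],float))[0]; return np.array(m['intrinsics']),R,np.array(m['tvec'],float).ravel()
def world(n,pc):
    K,R,t=w2c(n); return (np.asarray(pc)-t)@R
def cloud(n,d):
    K,R,t=w2c(n); v,u=np.nonzero(d>0); z=d[v,u]
    P=np.stack([(u-K[0,2])*z/K[0,0],(v-K[1,2])*z/K[1,1],z],1)
    W=np.full(d.shape+(3,),np.nan); W[v,u]=world(n,P); return W
E
python3 - <<'E'
from h import *
np.set_printoptions(precision=4,suppress=True)
for n in('scene','top'):
    p,d=cap(n,n+'0.png'); np.save(n+'.npy',d); np.save(n+'p.npy',p)
    for l in('rocker','rack','lock_plunger','keeper_plate','specimen_pot','tube_stand','marker'):
        print(n,l,[(round(r['conf'],2),world(n,r['at'])) for r in bot.spot_in(l,n)])
s=bot.read_state();print(s['time_s'],s['position'],s['tcp_rot'],s['force'])
E
```

```text
pics
scene rocker [(0.63, array([0.5462, 0.0312, 0.0771])), (0.53, array([0.506 , 0.0906, 0.182 ]))]
scene rack [(0.63, array([ 0.5156, -0.0543,  0.1256])), (0.63, array([ 0.5568, -0.2887,  0.0289]))]
scene lock_plunger [(0.69, array([ 0.6888, -0.1358,  0.0536])), (0.49, array([0.5075, 0.086 , 0.1838]))]
scene keeper_plate [(0.58, array([ 0.507 , -0.0542,  0.1219]))]
scene specimen_pot [(0.86, array([ 0.6865, -0.1362,  0.0509]))]
scene tube_stand [(0.7, array([0.4862, 0.2608, 0.0399]))]
scene marker [(0.62, array([0.6764, 0.1136, 0.0079])), (0.51, array([ 0.5144, -0.0564,  0.1208]))]
top rocker [(0.66, array([0.5013, 0.0036, 0.0761]))]
top rack [(0.94, array([ 0.4983, -0.0533,  0.1275])), (0.69, array([ 0.5397, -0.2951,  0.04  ])), (0.44, array([0.5059, 0.0028, 0.0763]))]
top lock_plunger [(0.58, array([0.5048, 0.086 , 0.1897])), (0.49, array([0.4756, 0.2571, 0.0432]))]
top keeper_plate [(0.55, array([0.5064, 0.0798, 0.152 ])), (0.39, array([0.5053, 0.0859, 0.1886]))]
top specimen_pot [(0.84, array([ 0.6794, -0.1414,  0.0621])), (0.71, array([ 0.5018, -0.0534,  0.1269]))]
top tube_stand [(0.86, array([0.4759, 0.2568, 0.0441])), (0.17, array([0.5049, 0.0022, 0.0796]))]
top marker [(0.75, array([0.6687, 0.102 , 0.0168]))]
0.8 [ 0.1594 -0.6043  0.1916] [[ 0.967   0.2549  0.    ]
 [ 0.2549 -0.967   0.    ]
 [ 0.      0.     -1.    ]] [-0.2352  0.219   0.5041]
```

View pics/top0.png

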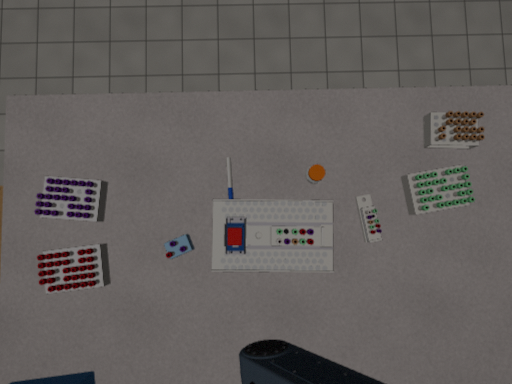

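View pics/scene0.png

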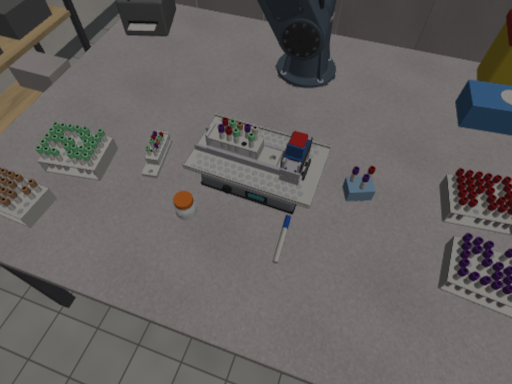

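```bash
python3 - <<'E'
from h import *
np.set_printoptions(precision=4,suppress=True)
d=np.load('top.npy');p=np.load('topp.npy').astype(int);W=cloud('top',d)
def show(n,m):
    q=W[m]; q=q[~np.isnan(q[:,0])]
    if len(q)<10: print(n,len(q));return
    r=cv2.minAreaRect((q[:,:2]*1000).astype(np.float32)); print(n,len(q),'c',np.median(q,0),'rect',r)
X,Y,Z=W[...,0],W[...,1],W[...,2]
R,G,B=p[...,0],p[...,1],p[...,2]
near=(abs(X-.505)<.14)&(abs(Y)<.22)
show('platform',near&(Z>.068)&(Z<.082))
show('red',near&(R>G+60)&(R>B+60)&(Z>.17))
show('blue',near&(B>R+40)&(Z>.13))
show('tab',near&(B>R+40)&(Z>.175))
show('bridge',near&(abs(Z-.119)<.006)&(Y>.04))
show('tail',near&(abs(Z-.131)<.006)&(Y<-.05))
E
```

```text
platform 5631 c [ 0.5008 -0.0093  0.076 ] rect ((500.7517395019531, -13.147018432617188), (340.5707092285156, 199.97369384765625), 88.20296478271484)
red 229 c [0.5036 0.0883 0.1852] rect ((503.4140930175781, 87.48805236816406), (32.76942443847656, 39.791080474853516), 88.47306823730469)
blue 131 c [0.4913 0.081  0.1516] rect ((502.0040283203125, 87.78352355957031), (41.55292510986328, 67.18738555908203), 88.03108978271484)
tab 47 c [0.5307 0.086  0.1851] rect ((530.6083374023438, 86.57048034667969), (38.24790954589844, 9.580273628234863), 80.36507415771484)
bridge 134 c [0.5407 0.0884 0.12  ] rect ((504.9425048828125, 87.12364196777344), (45.82526779174805, 99.0528564453125), 87.40675354003906)
tail 371 c [ 0.4983 -0.1091  0.1269] rect ((497.587890625, -99.29243469238281), (95.84264373779297, 50.41252517700195), 88.48841094970703)
```

```bash
cat >> h.py <<'E'
O=np.array([.5008,-.0131]); a=np.radians(-1.8); RX=np.array([np.cos(a),np.sin(a)]); RY=np.array([-np.sin(a),np.cos(a)])
def loc(P): q=np.asarray(P)[...,:2]-O; return np.stack([q@RX,q@RY],-1)
def wpt(x,y): return O+x*RX+y*RY
E
python3 - <<'E'
from h import *
np.set_printoptions(precision=4,suppress=True)
d=np.load('top.npy');p=np.load('topp.npy');W=cloud('top',d);L=loc(W)
m=(abs(L[...,0])<.012)&(L[...,1]<.06)&(L[...,1]>-.19)
for y in np.arange(-.18,.06,.004):
    k=m&(L[...,1]>=y)&(L[...,1]<y+.004)
    if k.any(): print(round(y,3),k.sum(),np.sort(W[...,2][k])[[0,k.sum()//2,-1]],p[k].mean(0).astype(int))
im=cv2.resize(p[190:280,200:345,::-1],None,fx=5,fy=5,interpolation=2);cv2.imwrite('pics/crop.png',im)
E
```

```text
-0.168 13 [0.0728 0.0749 0.0783] [122 120 115]
-0.164 13 [0.0755 0.0772 0.0786] [129 126 121]
-0.16 10 [0.0719 0.0764 0.0775] [129 126 121]
-0.156 17 [0.0736 0.076  0.0795] [129 126 121]
-0.152 9 [0.0752 0.0772 0.0787] [129 126 121]
-0.148 8 [0.0743 0.0766 0.0775] [129 126 121]
-0.136 9 [0.1283 0.1305 0.1355] [128 125 121]
-0.132 15 [0.1297 0.1319 0.1344] [128 126 122]
-0.128 19 [0.1218 0.1258 0.1352] [123 121 117]
-0.124 12 [0.1217 0.1259 0.1294] [128 125 121]
-0.12 13 [0.1239 0.1253 0.1279] [129 126 121]
-0.116 14 [0.1247 0.1264 0.1288] [129 126 122]
-0.112 11 [0.1216 0.1248 0.1299] [129 126 121]
-0.108 12 [0.1242 0.1265 0.1295] [127 124 120]
-0.104 5 [0.1221 0.1259 0.129 ] [118 112 112]
-0.1 12 [0.1259 0.1642 0.1679] [108  95 100]
-0.096 13 [0.1244 0.1663 0.1694] [87 63 73]
-0.092 21 [0.1218 0.1617 0.1683] [91 68 76]
-0.088 16 [0.1236 0.1284 0.1683] [91 73 79]
-0.084 9 [0.1234 0.1263 0.1286] [125 117 113]
-0.08 8 [0.1216 0.1664 0.167 ] [110  96  90]
-0.076 18 [0.1243 0.1662 0.1694] [94 85 76]
-0.072 17 [0.1231 0.1584 0.1677] [95 84 75]
-0.068 19 [0.1254 0.127  0.1679] [104 102  93
[... 717 characters left out ...]
0.1283] [129 126 122]
0.0 9 [0.1241 0.1269 0.1289] [130 127 123]
0.004 17 [0.1232 0.1261 0.1299] [125 122 118]
0.008 18 [0.0881 0.0915 0.0943] [121 119 115]
0.012 9 [0.0902 0.0918 0.0937] [129 127 122]
0.016 18 [0.0883 0.0916 0.0968] [129 127 123]
0.02 9 [0.0888 0.0921 0.0939] [129 127 122]
0.024 18 [0.0897 0.0921 0.095 ] [129 127 123]
0.028 9 [0.0905 0.0929 0.0948] [129 126 122]
0.032 18 [0.0731 0.0902 0.0937] [127 124 120]
0.036 8 [0.0752 0.0778 0.0927] [125 122 118]
0.04 15 [0.0727 0.0772 0.0934] [124 121 117]
0.044 11 [0.0746 0.0911 0.0958] [120 117 113]
0.048 9 [0.0889 0.0919 0.0928] [123 121 117]
0.052 18 [0.0888 0.0919 0.0965] [129 126 122]
0.056 8 [0.0897 0.0913 0.0933] [129 127 123]
```

View pics/crop.png

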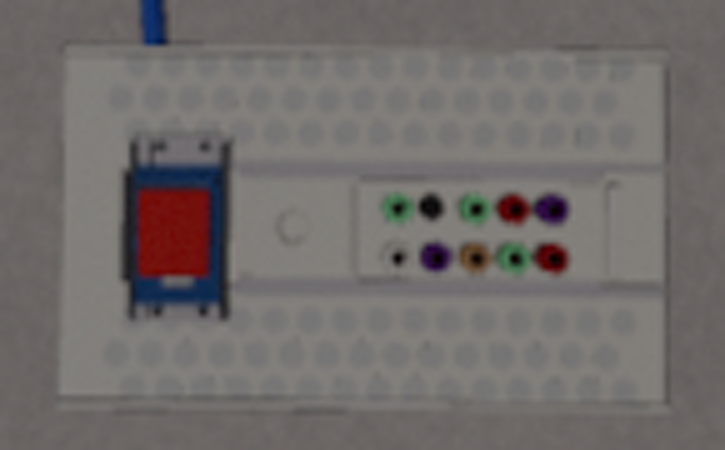

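Request:
move_arm --increments '[{"xyz": [0,0,0],"roll": 0.0964,"grip": 0},{"xyz": [0,0,0],"roll": 0.0964,"grip": 0},{"xyz": [0,0,0],"roll": 0.0964,"grip": 0},{"xyz": [0,0,0],"roll": 0,"grip": 0}]'

```text
time_s: 1.13
position: [0.1594, -0.6043, 0.1916]
tcp_rot: [[0.999, -0.033, -0.0], [-0.033, -0.999, -0.0], [-0.0, 0.0, -1.0]]
force: [-0.5, 0.5, 0.4]
opening: 0.785
grasp_force: 0.0
```

Request:
move_arm --increments '[{"xyz": [21.5,-28.4,0],"roll": 0,"grip": 0},{"xyz": [21.5,-28.4,0],"roll": 0,"grip": 0},{"xyz": [21.5,-28.4,0],"roll": 0,"grip": 0},{"xyz": [21.5,-28.4,0],"roll": 0,"grip": 0},{"xyz": [21.5,-28.4,0],"roll": 0,"grip": 0}]'

```text
time_s: 1.55
position: [0.272, -0.4645, 0.1917]
tcp_rot: [[1.0, -0.029, 0.0], [-0.029, -1.0, -0.0], [0.0, 0.0, -1.0]]
force: [0.2, -0.8, 0.6]
opening: 0.402
grasp_force: 0.0
```

Request:
move_arm --increments '[{"xyz": [21.5,-28.4,0],"roll": 0,"grip": 0},{"xyz": [21.5,-28.4,0],"roll": 0,"grip": 0},{"xyz": [21.5,-28.4,0],"roll": 0,"grip": 0},{"xyz": [21.5,-28.4,0],"roll": 0,"grip": 0},{"xyz": [21.5,-28.4,0],"roll": 0,"grip": 0}]'

```text
time_s: 1.97
position: [0.3841, -0.3258, 0.1918]
tcp_rot: [[1.0, -0.029, 0.0], [-0.029, -1.0, -0.0], [0.0, 0.0, -1.0]]
force: [-0.4, 0.3, -0.3]
opening: 0.041
grasp_force: 0.0
```

Request:
move_arm --increments '[{"xyz": [21.5,-28.4,0],"roll": 0,"grip": 0},{"xyz": [21.5,-28.4,0],"roll": 0,"grip": 0},{"xyz": [21.5,-28.4,0],"roll": 0,"grip": 0},{"xyz": [21.5,-28.4,0],"roll": 0,"grip": 0},{"xyz": [21.5,-28.4,0],"roll": 0,"grip": 0}]'

```text
time_s: 2.38
position: [0.4961, -0.1872, 0.1918]
tcp_rot: [[1.0, -0.029, 0.0], [-0.029, -1.0, -0.0], [0.0, 0.0, -1.0]]
force: [0.7, -0.1, 0.4]
opening: 0.003
grasp_force: 0.0
```

Request:
move_arm --increments '[{"xyz": [0,0,0],"roll": 0,"grip": 0},{"xyz": [0,0,0],"roll": 0,"grip": 0}]'

```text
time_s: 2.55
position: [0.4959, -0.1872, 0.1916]
tcp_rot: [[1.0, -0.025, 0.0], [-0.025, -1.0, -0.0], [0.0, 0.0, -1.0]]
force: [0.3, -0.1, -0.5]
opening: 0.006
grasp_force: 0.0
```

Request:
move_arm --increments '[{"xyz": [0,0,20],"roll": 0,"grip": 0},{"xyz": [0,0,20],"roll": 0,"grip": 0},{"xyz": [0,0,20],"roll": 0,"grip": 0},{"xyz": [0,0,18],"roll": 0,"grip": 0},{"xyz": [0,0,8],"roll": 0,"grip": 0}]'

```text
time_s: 2.97
position: [0.4929, -0.1893, 0.1035]
tcp_rot: [[0.999, -0.032, -0.004], [-0.032, -0.999, 0.002], [-0.004, -0.002, -1.0]]
force: [-0.3, -0.4, 0.3]
opening: 0.006
grasp_force: 0.0
```

Request:
move_arm --increments '[{"xyz": [0,0,0],"roll": 0,"grip": 0},{"xyz": [0,-4,0],"roll": 0,"grip": 0},{"xyz": [0,-3,0],"roll": 0,"grip": 0},{"xyz": [0,-3,0],"roll": 0,"grip": 0},{"xyz": [0,-3,0],"roll": 0,"grip": 0}]'

```text
time_s: 3.38
position: [0.4961, -0.1757, 0.1066]
tcp_rot: [[1.0, -0.031, 0.002], [-0.031, -1.0, -0.001], [0.002, 0.001, -1.0]]
force: [-0.3, 0.1, -0.1]
opening: 0.006
grasp_force: 0.0
```

Request:
move_arm --increments '[{"xyz": [0,-3,0],"roll": 0,"grip": 0},{"xyz": [0,-3,0],"roll": 0,"grip": 0},{"xyz": [0,-3,0],"roll": 0,"grip": 0},{"xyz": [0,-3,0],"roll": 0,"grip": 0},{"xyz": [0,-3,0],"roll": 0,"grip": 0}]'

```text
time_s: 3.8
position: [0.496, -0.1603, 0.1056]
tcp_rot: [[1.0, -0.031, 0.0], [-0.031, -1.0, -0.0], [0.0, 0.0, -1.0]]
force: [0.4, 0.0, -0.2]
opening: 0.004
grasp_force: 0.0
```

Request:
move_arm --increments '[{"xyz": [0,-2,0],"roll": 0,"grip": 0},{"xyz": [0,-2,0],"roll": 0,"grip": 0},{"xyz": [0,-2,0],"roll": 0,"grip": 0},{"xyz": [0,-2,0],"roll": 0,"grip": 0},{"xyz": [0,-2,0],"roll": 0,"grip": 0}]'

```text
time_s: 4.22
position: [0.4963, -0.1505, 0.1055]
tcp_rot: [[1.0, -0.031, -0.0], [-0.031, -1.0, 0.0], [-0.0, -0.0, -1.0]]
force: [0.9, -0.2, -0.1]
opening: 0.007
grasp_force: 0.0
```

Request:
move_arm --increments '[{"xyz": [0,-2,0],"roll": 0,"grip": 0},{"xyz": [0,-2,0],"roll": 0,"grip": 0},{"xyz": [0,-2,0],"roll": 0,"grip": 0},{"xyz": [0,-2,0],"roll": 0,"grip": 0},{"xyz": [0,-2,0],"roll": 0,"grip": 0}]'

```text
time_s: 4.63
position: [0.4966, -0.1405, 0.1056]
tcp_rot: [[1.0, -0.031, -0.0], [-0.031, -1.0, 0.0], [-0.0, -0.0, -1.0]]
force: [0.3, 0.4, 0.3]
opening: 0.003
grasp_force: 0.0
```

```bash
python3 - <<'E'
from h import *
p,d=cap('scene','s1.png'); p2,_=cap('top','t1.png')
K,R,t=w2c('scene'); s=bot.read_state()
print(s['force'],s['position'],cv2.projectPoints(np.array([s['position']]),R,t,K,None)[0].ravel())
a=cv2.resize(p[90:220,170:350,::-1],None,fx=4.4,fy=4.4,interpolation=2)
cv2.imwrite('pics/c1.png',a)
E
```

```text
[-0.20752369 -0.13795881  0.27994634] [ 0.49648837 -0.14029585  0.10552417] [210.89384719 135.13086644]
```

View pics/c1.png

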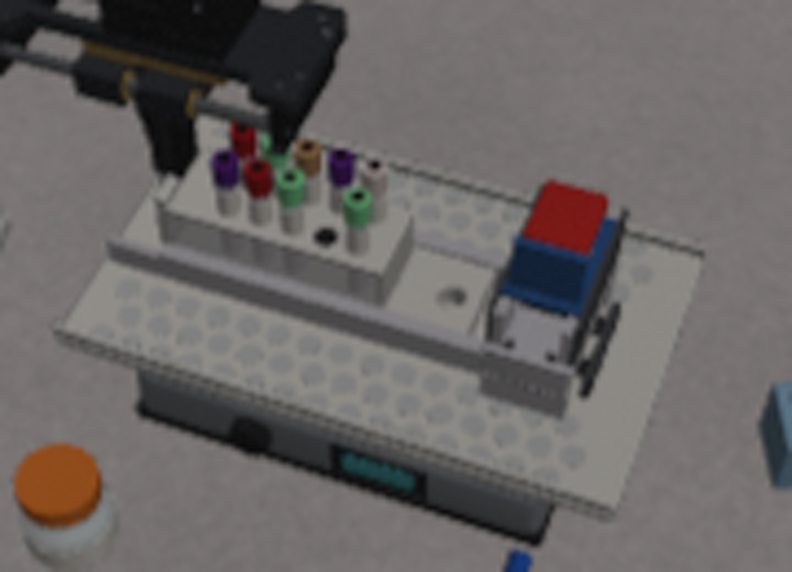

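```bash
python3 - <<'E'
from h import *
p=cv2.imread('pics/top0.png');q=cv2.imread('pics/t1.png')
T=p[225:248,254:266]   # rack front edge / hole
for nm,(a,b,c,e) in dict(hole=(228,246,252,264),tubes=(226,247,274,300)).items():
    r=cv2.matchTemplate(q[a-4:b+4,c-20:e+20],p[a:b,c:e],cv2.TM_CCOEFF_NORMED);print(nm,r.max(),np.unravel_index(r.argmax(),r.shape),'expect (4,20)')
cv2.imwrite('pics/c2.png',cv2.resize(q[190:280,200:345],None,fx=5,fy=5,interpolation=2))
E
```

```text
hole 0.97882444 (np.int64(4), np.int64(20)) expect (4,20)
tubes 0.57818055 (np.int64(4), np.int64(12)) expect (4,20)
```

View pics/c2.png

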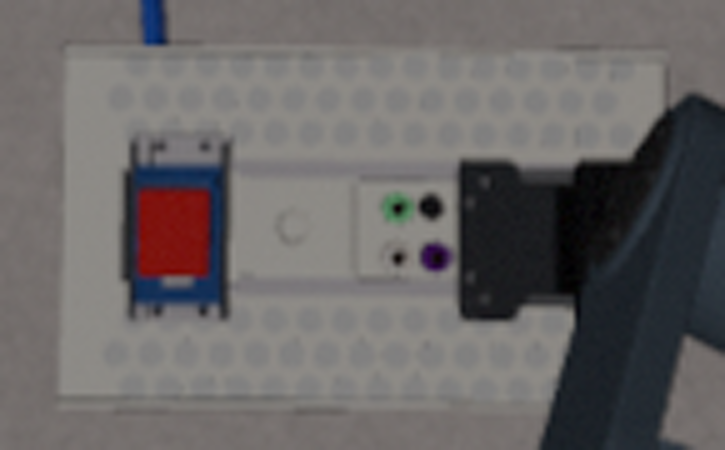

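Request:
move_arm --increments '[{"xyz": [0,-1,0],"roll": 0,"grip": 0},{"xyz": [0,-1,0],"roll": 0,"grip": 0},{"xyz": [0,-1,0],"roll": 0,"grip": 0},{"xyz": [0,-1,0],"roll": 0,"grip": 0}]'

```text
time_s: 5.07
position: [0.4967, -0.1366, 0.1055]
tcp_rot: [[1.0, -0.031, -0.0], [-0.031, -1.0, 0.0], [-0.0, -0.0, -1.0]]
force: [0.0, -0.1, 0.1]
opening: 0.005
grasp_force: 0.0
```

```bash
python3 - <<'E'
from h import *
np.set_printoptions(precision=4,suppress=True)
s=bot.read_state(); p,d=cap('scene','s2.png'); W=cloud('scene',d);L=loc(W)
p2,d2=cap('wrist','w2.png')
m=bot.camera_model('wrist');print(np.array(m['tool_from_camera']))
dark=p.max(2)<60
k=dark&(abs(L[...,0])<.04)&(L[...,1]<-.05)&(L[...,1]>-.25)&(W[...,2]>.085)&(W[...,2]<.165)
for z in np.arange(.085,.165,.01):
    kk=k&(W[...,2]>=z)&(W[...,2]<z+.01)
    if kk.sum(): print(round(z,3),kk.sum(),L[kk].min(0),L[kk].max(0))
k=~dark&(abs(L[...,0])<.03)&(abs(W[...,2]-.131)<.004)&(L[...,1]<-.1)&(L[...,1]>-.16)
print(k.sum(),np.percentile(L[k],[2,50,98],axis=0) if k.sum() else '')
cv2.imwrite('pics/w2.png',p2[:,:,::-1])
E
```

```text
[[-0.0005 -0.962  -0.2732  0.076 ]
 [ 1.     -0.     -0.0015  0.0008]
 [ 0.0014 -0.2732  0.962  -0.1936]
 [ 0.      0.      0.      1.    ]]
0.135 19 [-0.0094 -0.1319] [ 0.0119 -0.1148]
0.145 35 [-0.0108 -0.1317] [ 0.019  -0.0699]
0.155 58 [-0.018  -0.1322] [ 0.021  -0.0527]
22 [[ 0.0048 -0.1307]
 [ 0.0153 -0.1268]
 [ 0.0259 -0.1236]]
```

View pics/w2.png

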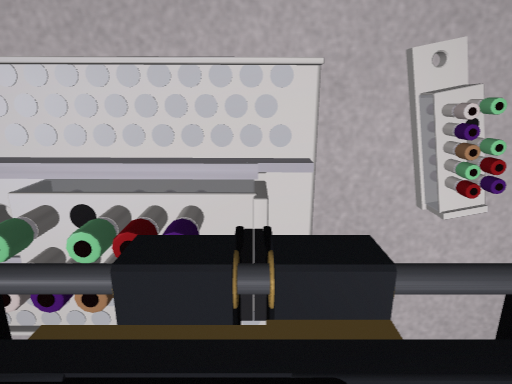

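```bash
python3 - <<'E'
from h import *
np.set_printoptions(precision=4,suppress=True,linewidth=180)
s=bot.read_state(); p,d=bot.capture('wrist'); m=bot.camera_model('wrist');K=np.array(m['intrinsics']);T=np.array(m['tool_from_camera'])
v,u=np.mgrid[:384,:512]
P=np.stack([(u-K[0,2])*d/K[0,0],(v-K[1,2])*d/K[1,1],d],-1)@T[:3,:3].T+T[:3,3]
W=P@np.array(s['tcp_rot']).T+np.array(s['position']);L=loc(W)
np.save('w.npy',np.dstack([L,W[...,2],d]))
print(K)
for r in (150,200,225,240,260,280):
    print(r,[(c,round(L[r,c,1]*1000),round(L[r,c,0]*1000),round(W[r,c,2]*1000)) for c in (230,242,248,256,260,264,268,274,290,310) if d[r,c]>0])
K2,R,t=w2c('scene');print('cam',-R.T@t, loc(-R.T@t))
K2,R,t=w2c('top');print('cam',-R.T@t)
E
```

```text
[[332.7431   0.     253.0917]
 [  0.     332.7431 193.496 ]
 [  0.       0.       1.    ]]
150 [(230, -108, 43, 75), (242, -117, 43, 76), (248, -121, 43, 74), (256, -126, 43, 75), (260, -129, 43, 76), (264, -131, 43, 75), (268, -134, 43, 77), (274, -138, 43, 75), (290, -149, 43, 76), (310, -163, 42, 74)]
200 [(230, -111, 23, 126), (242, -118, 23, 125), (248, -121, 23, 126), (256, -126, 24, 131), (260, -128, 24, 131), (264, -130, 25, 132), (268, -132, 24, 131), (274, -139, 7, 75), (290, -150, 7, 75), (310, -164, 7, 75)]
225 [(230, -111, 8, 126), (242, -118, 8, 126), (248, -121, 9, 127), (256, -126, 11, 132), (260, -128, 11, 132), (264, -130, 11, 132), (268, -135, -11, 76), (274, -139, -11, 76), (290, -150, -11, 76), (310, -165, -11, 75)]
240 [(230, -118, 39, 216), (242, -119, 12, 155), (248, -122, 10, 150), (256, -125, 11, 152), (260, -127, 11, 153), (264, -129, 11, 153), (268, -131, 12, 155), (274, -130, 39, 216), (290, -134, 39, 215), (310, -140, 38, 214)]
260 [(230, -119, 39, 227), (242, -119, 10, 172), (248, -122, 11, 172), (256, -125, 11, 173), (260, -127, 10, 172), (264, -129, 11, 172), (268, -128, 32, 215), (274, -129, 38, 225), (290, -133, 38, 226), (310, -138, 39, 228)]
280 [(230, -119, 35, 230), (242, -121, 32, 225), (248, -123, 32, 224), (256, -125, 32, 224), (260, -126, 32, 225), (264, -127, 32, 224), (268, -128, 31, 223), (274, -129, 34, 228), (290, -133, 36, 231), (310, -137, 35, 230)]
cam [1.0617 0.1759 0.7861] [0.5546 0.2066]
cam [0.5354 0.0342 1.0762]
```

Request:
move_arm --increments '[{"xyz": [0,8,0],"roll": 0,"grip": 0},{"xyz": [0,8,0],"roll": 0,"grip": 0},{"xyz": [0,8,0],"roll": 0,"grip": 0},{"xyz": [0,8,0],"roll": 0,"grip": 0},{"xyz": [0,0,0],"roll": 0,"grip": 0}]'

```text
time_s: 5.63
position: [0.4962, -0.1711, 0.1057]
tcp_rot: [[0.999, -0.033, 0.001], [-0.033, -0.999, -0.001], [0.001, 0.001, -1.0]]
force: [0.2, -0.4, 0.6]
opening: 0.005
grasp_force: 0.0
```

```bash
python3 - <<'E'
from h import *
np.set_printoptions(precision=4,suppress=True,linewidth=180)
s=bot.read_state();print(s['position'],loc(s['position']),s['force'])
p,d=cap('scene','s3.png'); W=cloud('scene',d);L=loc(W)
K,R,t=w2c('scene')
for z in (0,.02,.03): 
  q=np.array(s['position'])+[0,0,z]; print('tip+z',z,(cv2.projectPoints(q[None],R,t,K,None)[0].ravel()))
dark=p.max(2)<60
k=dark&(abs(L[...,0])<.04)&(L[...,1]<-.1)&(L[...,1]>-.21)&(W[...,2]>.07)&(W[...,2]<.185)
for z in np.arange(.075,.185,.01):
    kk=k&(W[...,2]>=z)&(W[...,2]<z+.01)
    if kk.sum(): print(round(z,3),kk.sum(),L[kk].min(0),L[kk].max(0))
cv2.imwrite('pics/c3.png',cv2.resize(p[80:180,165:265,::-1],None,fx=6,fy=6,interpolation=2))
E
```

```text
[ 0.4962 -0.1711  0.1057] [ 0.0004 -0.158 ] [ 0.1988 -0.4298  0.5528]
tip+z 0 [200.212  132.1748]
tip+z 0.02 [199.2663 126.7968]
tip+z 0.03 [198.7806 124.0347]
0.135 20 [-0.0095 -0.1652] [ 0.0114 -0.1487]
0.145 31 [-0.0112 -0.1647] [ 0.0132 -0.1485]
0.155 25 [-0.0077 -0.1651] [ 0.0127 -0.1479]
0.165 26 [-0.0053 -0.1685] [ 0.0126 -0.1456]
0.175 16 [-0.003  -0.1688] [ 0.013  -0.1452]
```

View pics/c3.png

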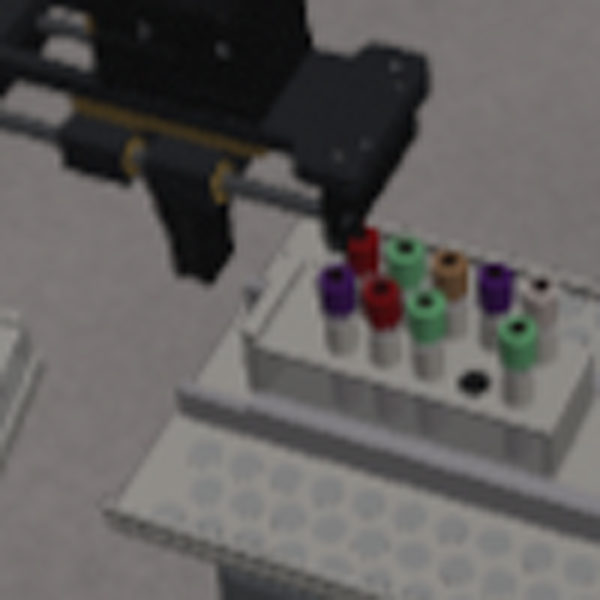

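```bash
python3 - <<'E'
from h import *
np.set_printoptions(precision=4,suppress=True,linewidth=180)
s=bot.read_state();c=loc(s['position'])
import os
for n in('scene','top'):
    p,d=bot.capture(n); W=cloud(n,d);L=loc(W)-c
    dark=p.max(2)<75
    for y in np.arange(-.1,.14,.01):
        k=dark&(abs(L[...,0])<.12)&(L[...,1]>=y)&(L[...,1]<y+.01)&(W[...,2]>.13)&(W[...,2]<.4)
        if n=='scene' : k&=(W[...,2]>(.175 if y>.03 else .13))
        if k.sum()>3: print(n,round(y,3),k.sum(),'z',np.percentile(W[...,2][k],[1,10,50]),'x',np.percentile(L[...,0][k],[2,98]))
E
```

```text
scene -0.1 44 z [0.2337 0.2448 0.2475] x [-0.0352  0.0366]
scene -0.09 143 z [0.2064 0.218  0.2467] x [-0.033  0.038]
scene -0.08 161 z [0.2081 0.214  0.2464] x [-0.0336  0.0374]
scene -0.07 119 z [0.2204 0.2224 0.2452] x [-0.0297  0.0354]
scene -0.06 46 z [0.2194 0.221  0.2414] x [-0.0267  0.0318]
scene -0.05 32 z [0.2196 0.2221 0.2418] x [-0.0189  0.0326]
scene -0.04 39 z [0.2165 0.2217 0.2426] x [0.0135 0.0383]
scene -0.03 97 z [0.2125 0.2192 0.2406] x [0.019  0.0383]
scene -0.02 217 z [0.2127 0.2277 0.3092] x [0.0211 0.038 ]
scene -0.01 329 z [0.1419 0.1708 0.2998] x [0.0083 0.0379]
scene -0.0 338 z [0.1401 0.1544 0.3041] x [-0.0058  0.0379]
scene 0.01 362 z [0.1668 0.2272 0.3146] x [0.0028 0.0397]
scene 0.02 434 z [0.2131 0.2306 0.3175] x [-0.0228  0.0382]
scene 0.03 415 z [0.2122 0.231  0.3086] x [-0.0307  0.0375]
scene 0.04 403 z [0.2221 0.2496 0.2843] x [-0.0306  0.0362]
scene 0.05 117 z [0.2201 0.2409 0.2479] x [-0.024   0.0311]
scene 0.06 94 z [0.2205 0.2224 0.2478] x [-0.0304  0.0343]
scene 0.07 120 z [0.2197 0.2424 0.2479] x [-0.0332  0.0378]
scene 0.08 185 z [0.2064 0.2105 0.2461] x [-0.0345  0.0382]
scene 0.09 118 z [0.2294 0.2311 0.2439] x [-0.0316  0.0369]
top 0.02 20 z [0.3061 0.3064 0.3079] x [0.021  0.0353]
top 0.03 87 z [0.2234 0.2249 0.3066] x [-0.0312  0.0352]
top 0.04 267 z [0.2232 0.2492 0.2975] x [-0.0312  0.033 ]
top 0.05 106 z [0.2232 0.2252 0.2498] x [-0.0312  0.0304]
top 0.06 132 z [0.2472 0.2483 0.2503] x [-0.0326  0.0305]
top 0.07 131 z [0.2467 0.2484 0.25  ] x [-0.0362  0.0351]
top 0.08 139 z [0.1656 0.2474 0.2496] x [-0.0362  0.035 ]
top 0.09 58 z [0.2411 0.2424 0.2476] x [-0.0324  0.0327]
top 0.1 9 z [0.1662 0.1676 0.1687] x [-0.0156  0.0122]
top 0.12 13 z [0.1657 0.1657 0.1669] x [-0.0177 -0.0082]
```

Request:
move_arm --increments '[{"xyz": [0,0,9],"roll": 0,"grip": 0},{"xyz": [0,0,9],"roll": 0,"grip": 0},{"xyz": [0,0,9],"roll": 0,"grip": 0},{"xyz": [0,0,0],"roll": 0,"grip": 0},{"xyz": [0,-4,0],"roll": 0,"grip": 0}]'

```text
time_s: 6.2
position: [0.4953, -0.1645, 0.0774]
tcp_rot: [[0.999, -0.032, -0.002], [-0.032, -0.999, 0.001], [-0.002, -0.001, -1.0]]
force: [-0.2, -0.2, 0.6]
opening: 0.004
grasp_force: 0.0
```

Request:
move_arm --increments '[{"xyz": [0,-2,0],"roll": 0,"grip": 0},{"xyz": [0,-2,0],"roll": 0,"grip": 0},{"xyz": [0,-2,0],"roll": 0,"grip": 0},{"xyz": [0,-2,0],"roll": 0,"grip": 0},{"xyz": [0,-2,0],"roll": 0,"grip": 0}]'

```text
time_s: 6.62
position: [0.4964, -0.1545, 0.0788]
tcp_rot: [[1.0, -0.031, 0.001], [-0.031, -1.0, -0.0], [0.001, 0.0, -1.0]]
force: [0.1, -0.1, 0.6]
opening: 0.008
grasp_force: 0.0
```

Request:
move_arm --increments '[{"xyz": [0,-2,0],"roll": 0,"grip": 0},{"xyz": [0,-2,0],"roll": 0,"grip": 0},{"xyz": [0,-2,0],"roll": 0,"grip": 0}]'

```text
time_s: 6.87
position: [0.4971, -0.1496, 0.0788]
tcp_rot: [[1.0, -0.031, 0.002], [-0.031, -1.0, -0.002], [0.002, 0.002, -1.0]]
force: [-0.6, -3.7, -0.5]
opening: 0.003
grasp_force: 1.9
```

Request:
move_arm --increments '[{"xyz": [0,-2,0],"roll": 0,"grip": 0},{"xyz": [0,-2,0],"roll": 0,"grip": 0},{"xyz": [0,-2,0],"roll": 0,"grip": 0},{"xyz": [0,-2,0],"roll": 0,"grip": 0},{"xyz": [0,-2,0],"roll": 0,"grip": 0}]'

```text
time_s: 7.28
position: [0.497, -0.1389, 0.0788]
tcp_rot: [[1.0, -0.031, 0.001], [-0.031, -1.0, -0.001], [0.001, 0.001, -1.0]]
force: [0.2, -5.6, 1.0]
opening: 0.004
grasp_force: 2.5
```

Request:
move_arm --increments '[{"xyz": [0,-2,0],"roll": 0,"grip": 0},{"xyz": [0,-2,0],"roll": 0,"grip": 0},{"xyz": [0,-2,0],"roll": 0,"grip": 0},{"xyz": [0,-2,0],"roll": 0,"grip": 0},{"xyz": [0,-2,0],"roll": 0,"grip": 0}]'

```text
time_s: 7.7
position: [0.4972, -0.1288, 0.0787]
tcp_rot: [[1.0, -0.031, 0.001], [-0.031, -1.0, -0.001], [0.001, 0.001, -1.0]]
force: [0.7, -5.8, 1.9]
opening: 0.01
grasp_force: 2.7
```

Request:
move_arm --increments '[{"xyz": [0,-2,0],"roll": 0,"grip": 0},{"xyz": [0,-2,0],"roll": 0,"grip": 0},{"xyz": [0,-2,0],"roll": 0,"grip": 0},{"xyz": [0,-2,0],"roll": 0,"grip": 0},{"xyz": [0,-2,0],"roll": 0,"grip": 0}]'

```text
time_s: 8.12
position: [0.4975, -0.1188, 0.0787]
tcp_rot: [[1.0, -0.031, 0.0], [-0.031, -1.0, -0.001], [0.0, 0.0, -1.0]]
force: [-0.6, -4.4, 1.4]
opening: 0.005
grasp_force: 2.7
```

Request:
move_arm --increments '[{"xyz": [0,-2,0],"roll": 0,"grip": 0},{"xyz": [0,-2,0],"roll": 0,"grip": 0},{"xyz": [0,-2,0],"roll": 0,"grip": 0},{"xyz": [0,-2,0],"roll": 0,"grip": 0},{"xyz": [0,-2,0],"roll": 0,"grip": 0}]'

```text
time_s: 8.53
position: [0.4977, -0.1087, 0.0787]
tcp_rot: [[1.0, -0.031, 0.0], [-0.031, -1.0, -0.001], [0.0, 0.0, -1.0]]
force: [-0.8, -5.6, 2.2]
opening: 0.007
grasp_force: 2.7
```

Request:
move_arm --increments '[{"xyz": [0,-2,0],"roll": 0,"grip": 0},{"xyz": [0,-2,0],"roll": 0,"grip": 0},{"xyz": [0,-2,0],"roll": 0,"grip": 0},{"xyz": [0,-2,0],"roll": 0,"grip": 0}]'

```text
time_s: 8.87
position: [0.498, -0.1008, 0.0787]
tcp_rot: [[1.0, -0.031, 0.0], [-0.031, -1.0, -0.0], [0.0, 0.0, -1.0]]
force: [0.4, -5.5, 1.3]
opening: 0.011
grasp_force: 2.8
```

Request:
move_arm --increments '[{"xyz": [0,-1,0],"roll": 0,"grip": 0},{"xyz": [0,-1,0],"roll": 0,"grip": 0},{"xyz": [0,-1,0],"roll": 0,"grip": 0}]'

```text
time_s: 9.12
position: [0.4981, -0.0978, 0.0787]
tcp_rot: [[1.0, -0.031, 0.0], [-0.031, -1.0, -0.0], [0.0, 0.0, -1.0]]
force: [0.2, -6.0, 2.3]
opening: 0.005
grasp_force: 2.8
```

Request:
move_arm --increments '[{"xyz": [0,-1,0],"roll": 0,"grip": 0},{"xyz": [0,-1,0],"roll": 0,"grip": 0},{"xyz": [0,-1,0],"roll": 0,"grip": 0}]'

```text
time_s: 9.37
position: [0.4981, -0.0948, 0.0787]
tcp_rot: [[1.0, -0.031, 0.0], [-0.031, -1.0, -0.0], [0.0, 0.0, -1.0]]
force: [-1.2, -5.3, 2.1]
opening: 0.001
grasp_force: 2.8
```

Request:
move_arm --increments '[{"xyz": [0,-1,0],"roll": 0,"grip": 0},{"xyz": [0,-1,0],"roll": 0,"grip": 0}]'

```text
time_s: 9.53
position: [0.4982, -0.093, 0.0787]
tcp_rot: [[1.0, -0.031, 0.0], [-0.031, -1.0, -0.001], [0.0, 0.001, -1.0]]
force: [-0.5, -7.0, 2.6]
opening: 0.006
grasp_force: 3.7
```

Request:
move_arm --increments '[{"xyz": [0,-1,0],"roll": 0,"grip": 0}]'

```text
time_s: 9.62
position: [0.4983, -0.0924, 0.0787]
tcp_rot: [[1.0, -0.03, 0.0], [-0.03, -1.0, -0.002], [0.0, 0.002, -1.0]]
force: [-0.2, -8.0, 2.2]
opening: 0.004
grasp_force: 4.4
```

Request:
move_arm --increments '[{"xyz": [0,-1,0],"roll": 0,"grip": 0}]'

```text
time_s: 9.7
position: [0.4984, -0.0919, 0.0787]
tcp_rot: [[1.0, -0.03, 0.0], [-0.03, -1.0, -0.003], [0.001, 0.003, -1.0]]
force: [-1.7, -10.3, 0.5]
opening: 0.002
grasp_force: 5.2
```

Request:
move_arm --increments '[{"xyz": [0,-1,0],"roll": 0,"grip": 0},{"xyz": [0,0,0],"roll": 0,"grip": 0}]'

```text
time_s: 9.87
position: [0.4986, -0.0914, 0.0788]
tcp_rot: [[1.0, -0.03, 0.001], [-0.03, -1.0, -0.003], [0.001, 0.003, -1.0]]
force: [-0.8, -10.0, 1.1]
opening: 0.008
grasp_force: 5.1
```

```bash
python3 - <<'E'
from h import *
s=bot.read_state();print(s['position'],loc(s['position']),s['force'])
p,d=cap('top','t4.png');W=cloud('top',d);L=loc(W)
m=(abs(L[...,0])<.02)&(abs(W[...,2]-.126)<.004)&(L[...,1]>.03)&(L[...,1]<.09)
print(m.sum(),np.percentile(L[...,1][m],[50,90,98,100]))
E
```

```text
[ 0.49860634 -0.09138625  0.07878311] [ 0.00026645 -0.07831653] [ -0.82560278 -10.00580387   1.11642892]
152 [0.05474611 0.06557882 0.06819018 0.06826482]
```

Request:
move_arm --increments '[{"xyz": [0,-1,0],"roll": 0,"grip": 0},{"xyz": [0,-1,0],"roll": 0,"grip": 0},{"xyz": [0,0,0],"roll": 0,"grip": 0}]'

```text
time_s: 10.17
position: [0.499, -0.0904, 0.0788]
tcp_rot: [[1.0, -0.029, 0.001], [-0.029, -1.0, -0.005], [0.002, 0.005, -1.0]]
force: [0.1, -13.1, -0.7]
opening: 0.007
grasp_force: 6.6
```

Request:
move_arm --increments '[{"xyz": [0,2,0],"roll": 0,"grip": 0},{"xyz": [0,3,0],"roll": 0,"grip": 0},{"xyz": [0,10,0],"roll": 0,"grip": 0},{"xyz": [0,10,0],"roll": 0,"grip": 0},{"xyz": [0,0,0],"roll": 0,"grip": 0}]'

```text
time_s: 10.58
position: [0.4973, -0.1138, 0.0783]
tcp_rot: [[0.999, -0.033, -0.0], [-0.033, -0.999, 0.0], [-0.0, -0.0, -1.0]]
force: [-0.0, 0.1, 0.7]
opening: 0.005
grasp_force: 0.0
```

Request:
move_arm --increments '[{"xyz": [0,0,-22],"roll": 0,"grip": 0},{"xyz": [0,0,-22],"roll": 0,"grip": 0},{"xyz": [0,0,-22],"roll": 0,"grip": 0},{"xyz": [0,0,-22],"roll": 0,"grip": 0},{"xyz": [0,0,-22],"roll": 0,"grip": 0}]'

```text
time_s: 11.0
position: [0.4967, -0.1121, 0.1892]
tcp_rot: [[0.999, -0.032, -0.001], [-0.032, -0.999, 0.002], [-0.001, -0.002, -1.0]]
force: [0.2, -0.0, 0.3]
opening: 0.005
grasp_force: 0.0
```

Request:
move_arm --increments '[{"xyz": [0,0,0],"roll": 0,"grip": 0},{"xyz": [0,0,0],"roll": 0,"grip": 0}]'

```text
time_s: 11.17
position: [0.4979, -0.1126, 0.1894]
tcp_rot: [[0.999, -0.032, 0.002], [-0.032, -1.0, -0.0], [0.002, 0.0, -1.0]]
force: [-0.2, -0.0, -0.9]
opening: 0.005
grasp_force: 0.0
```

```bash
python3 - <<'E'
from h import *
np.set_printoptions(precision=4,suppress=True,linewidth=180)
s=bot.read_state();print(s['time_s'],s['position'],loc(s['position']),s['force'],s['tcp_rot'])
p,d=bot.capture('wrist'); m=bot.camera_model('wrist');K=np.array(m['intrinsics']);T=np.array(m['tool_from_camera'])
v,u=np.mgrid[:384,:512]
P=np.stack([(u-K[0,2])*d/K[0,0],(v-K[1,2])*d/K[1,1],d],-1)@T[:3,:3].T+T[:3,3]
W=P@np.array(s['tcp_rot']).T+np.array(s['position']);L=loc(W);p=p.astype(int)
def show(n,m):
    if m.sum()>10:print(n,m.sum(),np.percentile(L[m],[2,50,98],axis=0).tolist(),np.median(W[m],0))
show('plate',(abs(W[...,2]-.131)<.002)&(L[...,1]<-.06)&(L[...,1]>-.1)&(abs(L[...,0])<.03)&(p.min(2)>80))
show('block',(abs(W[...,2]-.126)<.002)&(L[...,1]>.0)&(L[...,1]<.08)&(abs(L[...,0])<.03))
red=(p[...,0]>p[...,1]+60)&(W[...,2]>.178)&(W[...,2]<.2)
show('red',red)
blue=(p[...,2]>p[...,0]+30)&(W[...,2]>.178)&(W[...,2]<.2)
show('tab',blue)
E
```

```text
11.1667 [ 0.4979 -0.1126  0.1894] [ 0.0002 -0.0996] [-0.2094 -0.0293 -0.9007] [[ 0.9995 -0.0316  0.002 ]
 [-0.0316 -0.9995 -0.0003]
 [ 0.002   0.0002 -1.    ]]
plate 598 [[-0.02313364885056392, -0.07057374862917579], [0.0011246318959258713, -0.06684881644003443], [0.024502605692520992, -0.06304187897463645]] [ 0.4998 -0.0799  0.1315]
block 2194 [[-0.011762696225451941, 0.0018926210756895264], [0.016820126849581906, 0.04279179321501595], [0.0262703307953364, 0.07779625136244563]] [0.5187 0.0293 0.1257]
```

Request:
move_arm --increments '[{"xyz": [0,-27,0],"roll": 0,"grip": 0},{"xyz": [0,-27,0],"roll": 0,"grip": 0},{"xyz": [0,-27,0],"roll": 0,"grip": 0},{"xyz": [0,-27,0],"roll": 0,"grip": 0},{"xyz": [0,0,0],"roll": 0,"grip": 0}]'

```text
time_s: 11.63
position: [0.4984, -0.0003, 0.1866]
tcp_rot: [[1.0, -0.028, -0.005], [-0.028, -1.0, 0.004], [-0.005, -0.003, -1.0]]
force: [0.5, -0.5, -0.1]
opening: 0.003
grasp_force: 0.0
```

```bash
cat > w.py <<'E'
from h import *
np.set_printoptions(precision=4,suppress=True,linewidth=180)
s=bot.read_state();print(s['time_s'],s['position'],loc(s['position']),s['force'])
p,d=bot.capture('wrist'); m=bot.camera_model('wrist');K=np.array(m['intrinsics']);T=np.array(m['tool_from_camera'])
v,u=np.mgrid[:384,:512]
P=np.stack([(u-K[0,2])*d/K[0,0],(v-K[1,2])*d/K[1,1],d],-1)@T[:3,:3].T+T[:3,3]
W=P@np.array(s['tcp_rot']).T+np.array(s['position']);L=loc(W);p=p.astype(int)
def show(n,m):
    if m.sum()>10:print(n,m.sum(),np.percentile(L[m],[1,50,99],axis=0).tolist(),np.median(W[m],0))
near=(abs(L[...,0])<.06)&(abs(L[...,1]-.1)<.05)
show('red',near&(p[...,0]>p[...,1]+50)&(p[...,0]>p[...,2]+50)&(W[...,2]>.15)&(W[...,2]<.2))
show('tab',near&(p[...,2]>p[...,0]+30)&(W[...,2]>.181)&(W[...,2]<.19))
show('plate',near&(p[...,2]>p[...,0]+30)&(W[...,2]>.145)&(W[...,2]<.155))
show('bridge',near&(abs(W[...,2]-.119)<.003))
cv2.imwrite('pics/w5.png',p[:,:,::-1].astype(np.uint8))
E
python3 w.py
```

```text
11.6333 [ 0.4984 -0.0003  0.1866] [-0.0028  0.0127] [ 0.4901 -0.4794 -0.0995]
red 3735 [[-0.01858924238694734, 0.08509905666021315], [0.00453154013485211, 0.10226568625315592], [0.023321922733390888, 0.1197642702333391]] [0.5085 0.089  0.1855]
tab 614 [[0.025783253923773772, 0.08299846465356654], [0.02847539269755088, 0.10231803826676222], [0.030530397882004227, 0.12205036400322393]] [0.5325 0.0883 0.1856]
plate 1403 [[-0.023766277919152506, 0.08158908538011532], [0.018091318006210274, 0.08872377553271905], [0.03534584103979254, 0.12448356580262442]] [0.5216 0.0754 0.1504]
bridge 1198 [[-0.030727497670956807, 0.05785466045221456], [0.04175509968642009, 0.10392822230307291], [0.05092213577202998, 0.12550208057124715]] [0.5459 0.0894 0.1196]
```

Request:
move_arm --increments '[{"xyz": [0,-24,0],"roll": 0,"grip": 0},{"xyz": [0,-24,0],"roll": 0,"grip": 0},{"xyz": [0,-24,0],"roll": 0,"grip": 0},{"xyz": [0,-18,0],"roll": 0,"grip": 0},{"xyz": [0,-4,0],"roll": 0,"grip": 0}]'

```text
time_s: 12.1
position: [0.503, 0.0906, 0.1874]
tcp_rot: [[1.0, -0.03, -0.003], [-0.03, -1.0, 0.001], [-0.003, -0.001, -1.0]]
force: [0.8, -0.5, 0.2]
opening: 0.005
grasp_force: 0.0
```

Request:
move_arm --increments '[{"xyz": [0,0,0],"roll": 0,"grip": 0},{"xyz": [0,0,0],"roll": 0,"grip": 0},{"xyz": [0,0,0],"roll": 0,"grip": 0},{"xyz": [0,0,0],"roll": 0,"grip": 0}]'

```text
time_s: 12.43
position: [0.5039, 0.088, 0.1884]
tcp_rot: [[0.999, -0.033, -0.0], [-0.033, -0.999, -0.0], [-0.0, 0.0, -1.0]]
force: [0.6, -0.7, -0.6]
opening: 0.007
grasp_force: 0.0
```

```bash
python3 w.py
```

```text
12.4333 [0.5039 0.088  0.1884] [-0.0001  0.1011] [ 0.6171 -0.7328 -0.5774]
red 2417 [[-0.006202392209245768, 0.08630241368017294], [0.010677728809068044, 0.10379850889777043], [0.02329481007395231, 0.12064700179083904]] [0.5147 0.0904 0.1853]
tab 634 [[-0.0032394302854960267, 0.0838057090393098], [0.028121930944653605, 0.10246933234305895], [0.030507813203909964, 0.12240222288921164]] [0.5322 0.0885 0.1854]
plate 764 [[-0.0191204275757755, 0.0811587769208773], [0.031215722330276408, 0.10137724774481591], [0.035335329161375606, 0.12563778463359718]] [0.5353 0.0872 0.1503]
bridge 1310 [[-0.011122892826613093, 0.05550238776215336], [0.04104029265277821, 0.10150191777232229], [0.051008099496579314, 0.12570492017215973]] [0.5452 0.0873 0.1194]
```

View pics/w5.png

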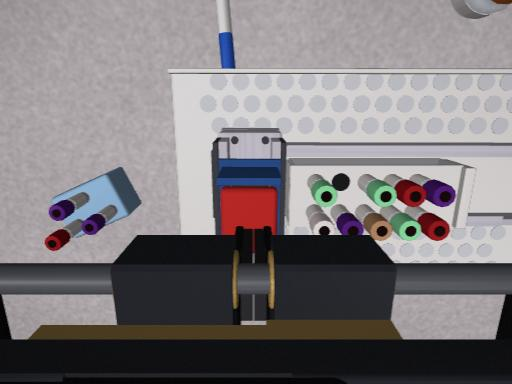

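Request:
move_arm --increments '[{"xyz": [2,0,6],"roll": 0,"grip": 0},{"xyz": [0,-1,6],"roll": 0,"grip": 0},{"xyz": [0,0,6],"roll": 0,"grip": 0},{"xyz": [0,0,4],"roll": 0,"grip": 0},{"xyz": [0,0,2],"roll": 0,"grip": 0}]'

```text
time_s: 12.9
position: [0.5051, 0.0901, 0.1634]
tcp_rot: [[1.0, -0.031, -0.002], [-0.031, -1.0, 0.0], [-0.002, 0.0, -1.0]]
force: [-0.5, 0.6, 0.5]
opening: 0.007
grasp_force: 0.0
```

Request:
move_arm --increments '[{"xyz": [0,0,0.6],"roll": 0,"grip": 0},{"xyz": [0,0,0.6],"roll": 0,"grip": 0},{"xyz": [0,0,0.6],"roll": 0,"grip": 0},{"xyz": [0,0,0.6],"roll": 0,"grip": 0},{"xyz": [0,0,0.6],"roll": 0,"grip": 0}]'

```text
time_s: 13.32
position: [0.506, 0.0902, 0.1617]
tcp_rot: [[1.0, -0.031, 0.001], [-0.031, -1.0, -0.0], [0.001, 0.0, -1.0]]
force: [-0.7, 0.4, 0.5]
opening: 0.005
grasp_force: 0.0
```

Request:
move_arm --increments '[{"xyz": [0,0,0.6],"roll": 0,"grip": 0},{"xyz": [0,0,0.6],"roll": 0,"grip": 0},{"xyz": [0,0,0.6],"roll": 0,"grip": 0},{"xyz": [0,0,0.6],"roll": 0,"grip": 0},{"xyz": [0,0,0.6],"roll": 0,"grip": 0}]'

```text
time_s: 13.73
position: [0.5058, 0.0901, 0.1585]
tcp_rot: [[1.0, -0.031, -0.0], [-0.031, -1.0, -0.0], [0.0, 0.0, -1.0]]
force: [-0.1, 0.4, 0.9]
opening: 0.004
grasp_force: 0.0
```

Request:
move_arm --increments '[{"xyz": [0,0,0.6],"roll": 0,"grip": 0},{"xyz": [0,0,0.6],"roll": 0,"grip": 0},{"xyz": [0,0,0.6],"roll": 0,"grip": 0},{"xyz": [0,0,0.6],"roll": 0,"grip": 0},{"xyz": [0,0,0.6],"roll": 0,"grip": 0}]'

```text
time_s: 14.15
position: [0.5058, 0.0902, 0.1555]
tcp_rot: [[1.0, -0.031, -0.0], [-0.031, -1.0, 0.0], [-0.0, -0.0, -1.0]]
force: [-0.0, 0.5, 0.4]
opening: 0.003
grasp_force: 0.0
```

Request:
move_arm --increments '[{"xyz": [0,0,0.6],"roll": 0,"grip": 0},{"xyz": [0,0,0.6],"roll": 0,"grip": 0},{"xyz": [0,0,0.6],"roll": 0,"grip": 0},{"xyz": [0,0,0.6],"roll": 0,"grip": 0},{"xyz": [0,0,0.6],"roll": 0,"grip": 0}]'

```text
time_s: 14.57
position: [0.5059, 0.0901, 0.1531]
tcp_rot: [[1.0, -0.031, 0.0], [-0.031, -1.0, -0.0], [0.0, 0.0, -1.0]]
force: [-1.5, -0.3, 5.1]
opening: 0.003
grasp_force: 2.6
```

Request:
move_arm --increments '[{"xyz": [0,0,0.6],"roll": 0,"grip": 0},{"xyz": [0,0,0.6],"roll": 0,"grip": 0},{"xyz": [0,0,0.6],"roll": 0,"grip": 0}]'

```text
time_s: 14.82
position: [0.5059, 0.0901, 0.1514]
tcp_rot: [[1.0, -0.031, 0.0], [-0.031, -1.0, -0.0], [0.0, 0.0, -1.0]]
force: [-2.3, -0.2, 5.2]
opening: 0.004
grasp_force: 2.8
```

Request:
move_arm --increments '[{"xyz": [0,0,0.6],"roll": 0,"grip": 0},{"xyz": [0,0,0.6],"roll": 0,"grip": 0},{"xyz": [0,0,0.6],"roll": 0,"grip": 0}]'

```text
time_s: 15.07
position: [0.5059, 0.0901, 0.1496]
tcp_rot: [[1.0, -0.031, 0.001], [-0.031, -1.0, -0.0], [0.001, 0.0, -1.0]]
force: [-2.3, -0.6, 5.5]
opening: 0.0
grasp_force: 2.9
```

Request:
move_arm --increments '[{"xyz": [0,0,0.6],"roll": 0,"grip": 0},{"xyz": [0,0,0.6],"roll": 0,"grip": 0},{"xyz": [0,0,0.6],"roll": 0,"grip": 0}]'

```text
time_s: 15.32
position: [0.5059, 0.0901, 0.1479]
tcp_rot: [[1.0, -0.031, 0.0], [-0.031, -1.0, -0.0], [0.0, 0.0, -1.0]]
force: [-1.7, -0.5, 6.0]
opening: 0.006
grasp_force: 3.1
```

Request:
move_arm --increments '[{"xyz": [0,0,0.6],"roll": 0,"grip": 0},{"xyz": [0,0,0.6],"roll": 0,"grip": 0}]'

```text
time_s: 15.48
position: [0.5059, 0.0902, 0.1467]
tcp_rot: [[1.0, -0.031, 0.001], [-0.031, -1.0, -0.0], [0.001, 0.0, -1.0]]
force: [-2.3, -0.1, 6.7]
opening: 0.009
grasp_force: 3.2
```

Request:
move_arm --increments '[{"xyz": [0,0,0.6],"roll": 0,"grip": 0},{"xyz": [0,0,0.6],"roll": 0,"grip": 0}]'

```text
time_s: 15.65
position: [0.5059, 0.0901, 0.1455]
tcp_rot: [[1.0, -0.031, 0.001], [-0.031, -1.0, -0.0], [0.001, 0.0, -1.0]]
force: [-1.5, -0.2, 6.9]
opening: 0.006
grasp_force: 3.3
```

Request:
move_arm --increments '[{"xyz": [0,0,0.6],"roll": 0,"grip": 0},{"xyz": [0,0,0.6],"roll": 0,"grip": 0}]'

```text
time_s: 15.82
position: [0.5059, 0.0902, 0.1443]
tcp_rot: [[1.0, -0.031, 0.001], [-0.031, -1.0, -0.0], [0.001, 0.0, -1.0]]
force: [-2.3, 0.3, 7.0]
opening: -0.0
grasp_force: 3.4
```

Request:
move_arm --increments '[{"xyz": [0,0,0.6],"roll": 0,"grip": 0},{"xyz": [0,0,0.6],"roll": 0,"grip": 0}]'

```text
time_s: 15.98
position: [0.5059, 0.0902, 0.1432]
tcp_rot: [[1.0, -0.031, 0.001], [-0.031, -1.0, -0.0], [0.001, 0.0, -1.0]]
force: [-1.8, 1.4, 6.8]
opening: 0.009
grasp_force: 3.5
```

Request:
move_arm --increments '[{"xyz": [0,0,0.6],"roll": 0,"grip": 0},{"xyz": [0,0,0.6],"roll": 0,"grip": 0}]'

```text
time_s: 16.15
position: [0.5059, 0.0902, 0.142]
tcp_rot: [[1.0, -0.031, 0.001], [-0.031, -1.0, -0.0], [0.001, 0.0, -1.0]]
force: [-1.3, -0.2, 7.9]
opening: 0.005
grasp_force: 3.6
```

Request:
move_arm --increments '[{"xyz": [0,0,0.6],"roll": 0,"grip": 0},{"xyz": [0,0,0.6],"roll": 0,"grip": 0}]'

```text
time_s: 16.32
position: [0.5059, 0.0902, 0.1408]
tcp_rot: [[1.0, -0.031, 0.001], [-0.031, -1.0, -0.0], [0.001, 0.0, -1.0]]
force: [-2.7, 0.6, 7.5]
opening: 0.003
grasp_force: 3.7
```

Request:
move_arm --increments '[{"xyz": [0,0,0.6],"roll": 0,"grip": 0},{"xyz": [0,0,0.6],"roll": 0,"grip": 0}]'

```text
time_s: 16.48
position: [0.5059, 0.0901, 0.1397]
tcp_rot: [[1.0, -0.031, 0.001], [-0.031, -1.0, -0.0], [0.001, 0.0, -1.0]]
force: [-1.1, 0.0, 7.7]
opening: 0.005
grasp_force: 3.8
```

Request:
move_arm --increments '[{"xyz": [0,0,0.6],"roll": 0,"grip": 0},{"xyz": [0,0,0.6],"roll": 0,"grip": 0}]'

```text
time_s: 16.65
position: [0.506, 0.0902, 0.1388]
tcp_rot: [[1.0, -0.031, 0.001], [-0.031, -1.0, -0.0], [0.001, 0.0, -1.0]]
force: [-3.8, -0.1, 15.1]
opening: 0.012
grasp_force: 7.2
```

Request:
move_arm --increments '[{"xyz": [1,0,0],"roll": 0,"grip": 0},{"xyz": [1,0,0],"roll": 0,"grip": 0},{"xyz": [1,0,0],"roll": 0,"grip": 0}]'

```text
time_s: 16.9
position: [0.5059, 0.0901, 0.1388]
tcp_rot: [[1.0, -0.031, -0.006], [-0.031, -1.0, -0.0], [-0.006, 0.0, -1.0]]
force: [-8.0, -1.3, 16.5]
opening: 0.003
grasp_force: 8.2
```

Request:
move_arm --increments '[{"xyz": [1,0,0],"roll": 0,"grip": 0},{"xyz": [1,0,0],"roll": 0,"grip": 0},{"xyz": [1,0,0],"roll": 0,"grip": 0}]'

```text
time_s: 17.15
position: [0.5058, 0.0901, 0.1388]
tcp_rot: [[0.999, -0.031, -0.012], [-0.031, -1.0, -0.0], [-0.012, 0.001, -1.0]]
force: [-13.5, -0.1, 20.8]
opening: 0.005
grasp_force: 10.6
```

Request:
move_arm --increments '[{"xyz": [0,0,-1.0],"roll": 0,"grip": 0}]'

```text
time_s: 17.23
position: [0.5074, 0.0902, 0.1392]
tcp_rot: [[0.999, -0.031, -0.008], [-0.031, -1.0, -0.0], [-0.008, 0.0, -1.0]]
force: [-4.6, -0.3, 6.7]
opening: 0.005
grasp_force: 3.8
```

Request:
move_arm --increments '[{"xyz": [1,0,0],"roll": 0,"grip": 0},{"xyz": [1,0,0],"roll": 0,"grip": 0},{"xyz": [1,0,0],"roll": 0,"grip": 0}]'

```text
time_s: 17.48
position: [0.5117, 0.0901, 0.1388]
tcp_rot: [[1.0, -0.031, -0.006], [-0.031, -1.0, 0.0], [-0.006, 0.0, -1.0]]
force: [-6.4, -0.3, 8.8]
opening: 0.007
grasp_force: 4.6
```

Request:
move_arm --increments '[{"xyz": [1,0,0],"roll": 0,"grip": 0},{"xyz": [1,0,0],"roll": 0,"grip": 0},{"xyz": [1,0,0],"roll": 0,"grip": 0}]'

```text
time_s: 17.73
position: [0.5136, 0.09, 0.1388]
tcp_rot: [[0.999, -0.031, -0.008], [-0.031, -1.0, 0.0], [-0.008, 0.0, -1.0]]
force: [-7.8, -0.6, 9.1]
opening: 0.007
grasp_force: 4.8
```

Request:
move_arm --increments '[{"xyz": [1,0,0],"roll": 0,"grip": 0},{"xyz": [1,0,0],"roll": 0,"grip": 0}]'

```text
time_s: 17.9
position: [0.5161, 0.0899, 0.1388]
tcp_rot: [[0.999, -0.031, -0.007], [-0.031, -1.0, 0.0], [-0.007, 0.0, -1.0]]
force: [-6.5, -0.5, 9.2]
opening: 0.009
grasp_force: 4.6
```

Request:
move_arm --increments '[{"xyz": [1,0,0],"roll": 0,"grip": 0},{"xyz": [1,0,0],"roll": 0,"grip": 0},{"xyz": [1,0,0],"roll": 0,"grip": 0}]'

```text
time_s: 18.15
position: [0.5166, 0.0899, 0.1388]
tcp_rot: [[0.999, -0.031, -0.013], [-0.031, -1.0, 0.0], [-0.013, 0.0, -1.0]]
force: [-12.1, -0.2, 15.2]
opening: 0.005
grasp_force: 7.7
```

Request:
move_arm --increments '[{"xyz": [0,0,-0.7],"roll": 0,"grip": 0},{"xyz": [0,0,0],"roll": 0,"grip": 0}]'

```text
time_s: 18.32
position: [0.5178, 0.0899, 0.1391]
tcp_rot: [[0.999, -0.031, -0.01], [-0.031, -1.0, 0.0], [-0.01, 0.0, -1.0]]
force: [-8.0, -0.3, 8.2]
opening: 0.006
grasp_force: 4.8
```

Request:
move_arm --increments '[{"xyz": [1,0,0],"roll": 0,"grip": 0},{"xyz": [1,0,-0.1],"roll": 0,"grip": 0}]'

```text
time_s: 18.48
position: [0.5199, 0.0899, 0.1391]
tcp_rot: [[0.999, -0.031, -0.01], [-0.031, -1.0, 0.0], [-0.01, 0.0, -1.0]]
force: [-8.0, 0.0, 7.5]
opening: 0.005
grasp_force: 4.8
```

Request:
move_arm --increments '[{"xyz": [1,0,0],"roll": 0,"grip": 0},{"xyz": [1,0,0],"roll": 0,"grip": 0}]'

```text
time_s: 18.65
position: [0.522, 0.0898, 0.1391]
tcp_rot: [[0.999, -0.031, -0.01], [-0.031, -1.0, 0.0], [-0.01, 0.0, -1.0]]
force: [-7.4, -0.4, 8.8]
opening: 0.006
grasp_force: 4.8
```

Request:
move_arm --increments '[{"xyz": [1,0,0],"roll": 0,"grip": 0},{"xyz": [1,0,0],"roll": 0,"grip": 0}]'

```text
time_s: 18.82
position: [0.524, 0.0897, 0.1391]
tcp_rot: [[0.999, -0.031, -0.01], [-0.031, -1.0, 0.0], [-0.01, 0.0, -1.0]]
force: [-7.1, -0.4, 7.3]
opening: 0.006
grasp_force: 4.8
```

```bash
python3 w.py
```

```text
18.8167 [0.524  0.0897 0.1391] [0.0199 0.1035] [-7.1385 -0.4321  7.288 ]
red 54 [[-0.018406499242630162, 0.10248917904909594], [0.027003950588093226, 0.10294902675104982], [0.03166287222115564, 0.10298907446182859]] [0.531  0.0889 0.1936]
tab 936 [[0.032959627406878314, 0.0839091345498302], [0.036650760344199486, 0.10343206627786493], [0.03809399770048817, 0.12246140757962233]] [0.5407 0.0891 0.1854]
plate 1030 [[0.032805809626615265, 0.08131509984476976], [0.03976202377879012, 0.10358628426927713], [0.04290257730776743, 0.12519351166806353]] [0.5437 0.0891 0.1502]
bridge 1566 [[0.012348609557288696, 0.05367763028552158], [0.04392833883438947, 0.10109676922343219], [0.05134796851389758, 0.1260831708443169]] [0.548  0.0867 0.1194]
```

Request:
move_arm --increments '[{"xyz": [1,0,0],"roll": 0,"grip": 0},{"xyz": [1,0,0],"roll": 0,"grip": 0}]'

```text
time_s: 19.03
position: [0.5259, 0.0897, 0.1391]
tcp_rot: [[0.999, -0.031, -0.01], [-0.031, -1.0, 0.0], [-0.01, 0.0, -1.0]]
force: [-8.2, -0.3, 7.1]
opening: 0.004
grasp_force: 4.8
```

Request:
move_arm --increments '[{"xyz": [1,0,0],"roll": 0,"grip": 0},{"xyz": [0.5,0,0],"roll": 0,"grip": 0}]'

```text
time_s: 19.2
position: [0.5276, 0.0896, 0.1391]
tcp_rot: [[0.999, -0.031, -0.01], [-0.031, -1.0, 0.0], [-0.01, 0.0, -1.0]]
force: [-8.0, -0.5, 7.4]
opening: 0.006
grasp_force: 4.8
```

Request:
move_arm --increments '[{"xyz": [1,0,0],"roll": 0,"grip": 0}]'

```text
time_s: 19.28
position: [0.5284, 0.0896, 0.1391]
tcp_rot: [[0.999, -0.031, -0.01], [-0.031, -1.0, 0.0], [-0.01, 0.0, -1.0]]
force: [-6.9, -0.1, 8.2]
opening: 0.004
grasp_force: 4.8
```

Request:
move_arm --increments '[{"xyz": [0.7,0,0],"roll": 0,"grip": 0}]'

```text
time_s: 19.37
position: [0.5286, 0.0895, 0.139]
tcp_rot: [[0.999, -0.031, -0.011], [-0.031, -1.0, 0.0], [-0.011, 0.0, -1.0]]
force: [-10.0, -0.1, 9.4]
opening: 0.004
grasp_force: 5.4
```

Request:
move_arm --increments '[{"xyz": [0.7,0,0],"roll": 0,"grip": 0}]'

```text
time_s: 19.45
position: [0.5286, 0.0895, 0.139]
tcp_rot: [[0.999, -0.031, -0.013], [-0.031, -1.0, 0.0], [-0.013, 0.0, -1.0]]
force: [-10.3, -0.5, 9.4]
opening: 0.006
grasp_force: 6.0
```

```bash
python3 w.py
```

```text
19.45 [0.5286 0.0895 0.139 ] [0.0246 0.1035] [-10.2723  -0.4715   9.3785]
red 44 [[-0.018205935165431692, 0.10249560570050267], [-0.004300530360068033, 0.10298436313668316], [0.03486634233094859, 0.10298672431177798]] [0.4997 0.09   0.1711]
tab 895 [[0.03776069003586614, 0.08393720866301696], [0.041291926611292905, 0.10343783659029211], [0.04277681414007572, 0.12238993988478161]] [0.5453 0.089  0.1854]
plate 1038 [[0.037378936509098015, 0.08131887394872983], [0.04448280949986635, 0.10359041550808172], [0.04753357234830547, 0.12517619759009843]] [0.5485 0.089  0.1503]
bridge 1235 [[0.015681675596456026, 0.05319107865933952], [0.04645985126837084, 0.10106732997599241], [0.051351714626318136, 0.12671728028944443]] [0.5504 0.0863 0.1194]
```

Request:
move_arm --increments '[{"xyz": [-2,0,0],"roll": 0,"grip": 0},{"xyz": [-2,0,-0.3],"roll": 0,"grip": 0},{"xyz": [-1,0,-1],"roll": 0,"grip": 0},{"xyz": [-1,0,-1],"roll": 0,"grip": 0},{"xyz": [-1,0,-2],"roll": 0,"grip": 0}]'

```text
time_s: 19.92
position: [0.5277, 0.0895, 0.1435]
tcp_rot: [[1.0, -0.031, -0.0], [-0.031, -1.0, 0.0], [-0.0, -0.0, -1.0]]
force: [-0.9, -0.1, 0.6]
opening: 0.009
grasp_force: 0.0
```

Request:
move_arm --increments '[{"xyz": [-1,0,-2],"roll": 0,"grip": 0},{"xyz": [-1,0,-4],"roll": 0,"grip": 0},{"xyz": [0,0,-6],"roll": 0,"grip": 0},{"xyz": [0,0,-8],"roll": 0,"grip": 0},{"xyz": [0,0,-12],"roll": 0,"grip": 0}]'

```text
time_s: 20.33
position: [0.5253, 0.0895, 0.1758]
tcp_rot: [[1.0, -0.031, -0.001], [-0.031, -1.0, 0.0], [-0.001, -0.0, -1.0]]
force: [-0.2, 0.3, -0.3]
opening: 0.003
grasp_force: 0.0
```

Request:
move_arm --increments '[{"xyz": [-20,0,-20],"roll": 0,"grip": 0},{"xyz": [-30,0,-20],"roll": 0,"grip": 0},{"xyz": [-30,0,-20],"roll": 0,"grip": 0},{"xyz": [0,0,0],"roll": 0,"grip": 0},{"xyz": [0,0,0],"roll": 0,"grip": 0}]'

```text
time_s: 20.75
position: [0.4458, 0.0922, 0.2376]
tcp_rot: [[1.0, -0.031, 0.004], [-0.031, -1.0, -0.0], [0.004, 0.0, -1.0]]
force: [0.9, -0.2, 0.8]
opening: 0.009
grasp_force: 0.0
```

```bash
python3 w.py
```

```text
20.75 [0.4458 0.0922 0.2376] [-0.0583  0.1035] [ 0.9269 -0.1604  0.8199]
red 2591 [[-0.019663882896032055, 0.08657574223924755], [0.0018730160725141537, 0.10394158549197856], [0.02233300990046386, 0.12088626767037641]] [0.5062 0.0905 0.1717]
tab 456 [[0.037267448564680145, 0.08381632197930236], [0.03946607863185565, 0.10316406515281071], [0.04200811119705816, 0.12258399947972906]] [0.5436 0.0887 0.1855]
plate 1389 [[-0.024336503077814334, 0.0812169230178052], [0.029672013674402812, 0.10402602419546825], [0.04699800237476908, 0.12564460167545505]] [0.5336 0.0899 0.1503]
bridge 885 [[-0.048105190296639545, 0.0716410795957965], [-0.03537376326584349, 0.10233865861308254], [0.028563273714984478, 0.11930045903001762]] [0.4687 0.0902 0.1195]
```

View pics/w5.png

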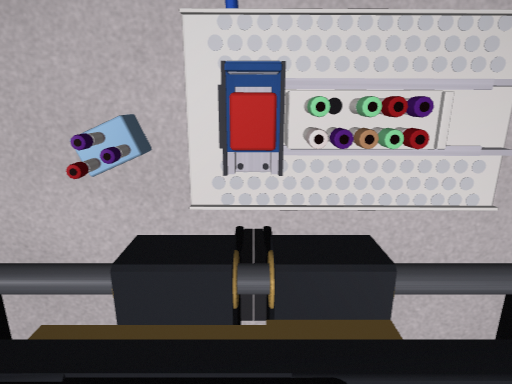

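The red pad (cols 229–276, rows 92–150) stays down at 171.7 mm, about 13.5 mm below its start. The blue keeper's tab (row 70) is across by about 12 mm, the rack is home, and the gripper is clear of everything.

```bash
python3 -c "
from rig import bot
print(bot.hand_in())"
```

```text
the job is handed in; nothing more can be done
None
```

The job is handed in: the rack is home against its buffers, the plunger stayed trapped about 13.5 mm down after I let go, and the keeper is across to its end stop; hand-in returned no verdict.

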